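# Release a mandarin from the fruit rack into a bowl

## Task

Stand the white bowl on the worktop under the open end of the rack lane that holds the mandarin. Then push the rack's spring-centred toggle all the way over towards that lane, hold it there for about a second so that the mandarin rolls out into the bowl, and let the toggle spring back upright. The lemon must stay in its lane, and leave the mug and the salt shaker where they are.

Things in the scene. Friction and masses are not known exactly. Their poses are not given: they have to be found in the camera images.
- rack: fixed light-wood fruit rack, 160 mm deep, 186 mm wide: two lanes side by side, each 84 mm wide, sloping 16 degrees down to the open, overhanging -x end (robot's side). Origin on the worktop below the toggle; x up the lanes, y to the left lane, z up. Lane centres y = +-45 mm. Side walls up to 140 mm high beside the toggle. Legs start at x = +20 mm: free space under the open end.
- left_exit (a point): middle of the floor edge at the open end of the left (+y) lane: rack frame (-45, +45, 92) mm. Axes as the rack's. The underside of the lane there is 86 mm above the worktop.
- right_exit (a point): the same for the right (-y) lane: rack frame (-45, -45, 92) mm.
- left_spot (a point): point on the worktop 35 mm in front of the left lane's open end, rack frame (-80, +45, 0) mm: where a fruit from that lane comes down; the bowl's centre belongs above it.
- right_spot (a point): the same for the right lane: rack frame (-80, -45, 0) mm.
- toggle (a joint): angle of the release toggle (rad): 0 upright, + leaning to the left lane (rack +y), - to the right lane, stops at +-0.6. Spring-centred from both sides: about 3 N sideways at its top holds it fully over. Leaning it to a side lowers the steel lip that holds that lane's fruit (free to roll from about 0.45 rad) and raises the other lip.
- toggle_top (a point): top of the toggle's black handle (16 mm wide along rack y, 22 mm along x, 72 mm tall, on a steel stem), between the lanes. Upright it is 240 mm above the worktop; the pivot (axis along rack x) is 150 mm below it. At +-0.6 rad the top has moved 85 mm sideways and is 214 mm above the worktop. Fruit tops beside it are below 175 mm.
- mandarin_center (a point): centre of the loose mandarin (roundish, flattened, 58 mm across, 47 mm high, about 70 g), resting in one of the lanes behind the lip; the lane differs from start to start. It rolls, so its axes mean nothing.
- lemon_center (a point): centre of the loose lemon (pointed at both ends, 74 x 51 x 53 mm), resting in the other lane.
- bowl_center (a point): centre, half-way up (25 mm above the underside), of the loose white ceramic bowl: open, round, 116 mm across the outside of the rim, 50 mm high, wall about 4 mm, 0.2 kg; starts empty to the left of the rack. z up. Can be pinched anywhere across its rim from above; its wall flares outwards, so its far side may sag up to 25 mm then.
- mug_center (a point): bystander: centre of a white mug with a handle, 78 mm across, 97 mm high, on the worktop far left of the rack, behind the bowl.
- salt_center (a point): bystander: centre of a salt shaker, 44 mm across, 90 mm high, on the worktop to the right of the rack.
Mind the look-alikes: they are no part of the job. Of the things that look like the part that bears mandarin_center, the larger one is meant.

How it is judged:
On the way, in this order (a step that is already met when the one before it is completed fails the run):
1. the bowl stands upright on the worktop under the open end of the mandarin's lane (centre within 40 mm of that lane's spot) (height (world z) of bowl_center below 0.03 m and angle between bowl_center's own z axis and vertical below 0.15 rad and contact force between the fingers and bowl below 0.1 N and ((y of mandarin_center in the frame of rack above 0 m and horizontal distance between bowl_center and left_spot below 0.04 m) or (y of mandarin_center in the frame of rack below 0 m and horizontal distance between bowl_center and right_spot below 0.04 m))), for 0.2 s.
2. the toggle is held over towards the mandarin's lane (more than 0.45 rad) for at least half a second (((y of mandarin_center in the frame of rack above 0 m and value of joint toggle above 0.45 rad) or (y of mandarin_center in the frame of rack below 0 m and value of joint toggle below -0.45 rad))), for 0.5 s.
At the end, for the whole second after the job is handed in: The mandarin lies in the bowl (centre within 35 mm of the bowl's axis and below 55 mm), the bowl stands upright on the worktop (within 0.15 rad), the toggle is back upright (within 0.08 rad), and the lemon is still in its lane (horizontal distance between mandarin_center and bowl_center below 0.035 m and height (world z) of mandarin_center below 0.055 m and height (world z) of bowl_center below 0.03 m and angle between bowl_center's own z axis and vertical below 0.15 rad and value of joint toggle between -0.08 and 0.08 rad and distance of lemon_center from where it was at the start of the episode below 0.05 m); the robot touches nothing.
It fails at once if the lemon leaves its place in the lane (more than 50 mm) (distance of lemon_center from where it was at the start of the episode above 0.05 m).
It fails at once if the mug or the salt shaker is moved more than 30 mm (distance of any of mug_center, salt_center from where it was at the start of the episode above 0.03 m).
It also fails if it takes over 59 s, if anything falls off the work surface, if the arm or the gripper's body presses on something with over 40 N, if the wrist force passes 120 N, or if a joint passes its speed limit or range.

## Robot

A 7-joint arm with a two-finger parallel gripper is mounted at the origin on a cart in front of the work surface, level with it; the furniture and walls round the work are solid. World frame = base frame: x ahead of the robot, y to its left, z up, the work surface at z = 0. Lengths are in m, angles in rad, forces in N, time in s.
With the tool pointing down it reaches from about 0.425 to 0.95 m from the base axis. Payload 4.7 kg.
Tool frame: the origin (TCP) lies on the centre line of the jaws, within the pads' length; the fingertips stand 17 mm ahead of it and the grasp point (between the pads) lies 2 mm behind it; z points along the fingers, y is the line along which they close (so a half turn about z gives the same grasp; the last joint's range is limited). The gripper opens to 87 mm and grips with 3 to 60 N. Pads are 19 mm wide; open, the fingers measure 117 mm over their backs; the gripper's body (75 mm by 190 mm) begins 51 mm behind the grasp point.
Start: joints at [-1.183, 0.469, -0.049, 1.532, 0.024, 1.141, -0.082], TCP at [0.273, 0.617, 0.24] pointing down, gripper open.
Joint ranges: [-2.59, 2.59], [-0.33, 1.99], [-1.39, 1.29], [0.1, 2.45], [-1.04, 4.18], [0.21, 1.99], [-2.66, 2.66]. Speed limits (rad/s): [2.57, 2.57, 3.14, 3.14, 3.14, 3.14, 3.14].

## Interface

Orientations are given as a 3x3 rotation matrix whose columns are the frame's x, y, z axes.
In Python, from rig import ctrl, read_camera gives the robot as it stands. The module is installed in compiled form; this text tells all that it offers.
- The arm moves only by the shell command python3 -m pendant 'ROWS'. ROWS is JSON, a list of rows, each an object with "rotation": the turn, a rotation vector about the tool's x, y, z in degrees, a list of three; "delta_pos": the shift along the tool's x, y, z in cm, a list of three; "fingers": the closure, from 0 (fully open) to 1 (shut). In form: [{"rotation": [rx, ry, rz], "delta_pos": [tx, ty, tz], "fingers": fingers}, ...]. A call has 1 to 20 rows; each row shifts and turns the commanded pose from where the row before left it, along the tool's axes as they then stand; what a row does not reach is not made up. A row lasts 1/12 s, in which the tool goes at most 41.7 mm and 7.16 degrees, less where a joint would pass 70% of its speed; a pose out of reach is approached as far as the arm can. A call is refused whole if a number of a shift passes 4.17 or a number of a turn 7.16, either way. A call with a gripper value outside its range is refused whole. The fingers move at their own pace and stop on an object; the grip force is fixed at half the most. Time passes only in rows, so rows that do not move let the fingers close. It gives the time, the measured TCP pose, the force, the opening and the grip force at its end, in the units of the state.
- ctrl.state(): the state, without advancing time (a new reading comes with each control period).
- read_camera(name): name is "side" or "top"; returns a dict with "color" (400x640x3 uint8, blue, green, red), "intrinsics" (3x3 intrinsics, pixels), "R" (3x3) and "t" (3): a world point X has camera coordinates R X + t. Camera axes: x right, y down, z forward; pixel columns grow to the right and rows downward; lengths in m; the calibration is good to about 2 mm. A picture is of the moment at which its call begins. There is no depth.
- ctrl.sign_off(): hands the job in; it is judged then, once.
The state is a dict: "t": time; "q": joint angles; "joint_vel": joint speeds; "joint_efforts": joint torques, N m; "tool_pos": TCP position; "orientation": TCP orientation; "force": force on the tool from outside, world axes, zero at the start; "ft_torque": the same for the moment, N m; "opening": opening from 0.0 (shut) to 1.0 (fully open); "grip_force": force on a finger pad.
Only numpy, scipy, OpenCV 4.12 (cv2) and the standard library are available. Lean on these libraries where they do the work, as an engineer would, in place of code of your own. Each camera call takes 0.05 s, during which the arm holds its last target. There are 200 camera calls.

## Working session

There is one attempt and no reset: what is moved stays moved. The work goes in short steps, Python scripts to look and compute and a shell command to move; the robot and the scene stay as the last step left them, time stands still between calls to the robot, and variables do not carry over. Pictures are saved under pics/ and viewed, at most 12 in all, crops included, and the job is handed in when it is done.

```bash
mkdir -p pics; cat > h.py <<'E'
import cv2,numpy as np
from rig import ctrl,read_camera
def snap(n,f):
    c=read_camera(n); cv2.imwrite(f'pics/{f}.png',c['color']); return c
def ray(c,u,v):
    K,R,t=[np.array(c[k],float) for k in('intrinsics','R','t')]
    return -R.T@t, R.T@np.linalg.inv(K)@np.array([u,v,1.])
def at_z(c,u,v,z):
    o,d=ray(c,u,v); return o+d*(z-o[2])/d[2]
def proj(c,X):
    p=np.array(c['intrinsics'])@(np.array(c['R'])@np.array(X)+np.array(c['t'])); return p[:2]/p[2]
E
python3 - <<'E'
from h import *
import pickle
cs={n:snap(n,n+'0') for n in('top','side')}
pickle.dump(cs,open('c0.pkl','wb'))
for n,c in cs.items(): print(n,ray(c,320,200))
s=ctrl.state();print(s['tool_pos'],s['orientation'],s['t'])
E
```

```text
top (array([0.45277848, 0.09125179, 1.09276684]), array([ 0.08957665, -0.02179937, -0.99575068]))
side (array([ 0.20023795, -0.58821862,  0.59432608]), array([ 0.383543,  0.785143, -0.486543]))
[0.27303711 0.61675307 0.2385798 ] [[-9.14400251e-01  4.04810714e-01 -6.84105613e-04]
 [ 4.04811289e-01  9.14398741e-01 -1.66190290e-03]
 [-4.72107879e-05 -1.79657810e-03 -9.99998385e-01]] 0.1
```

View pics/top0.png

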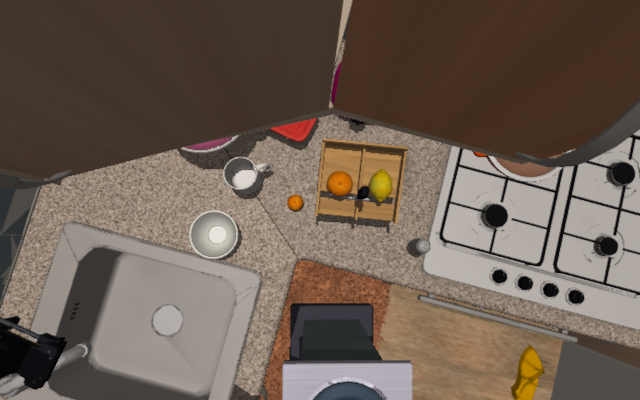

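View pics/side0.png

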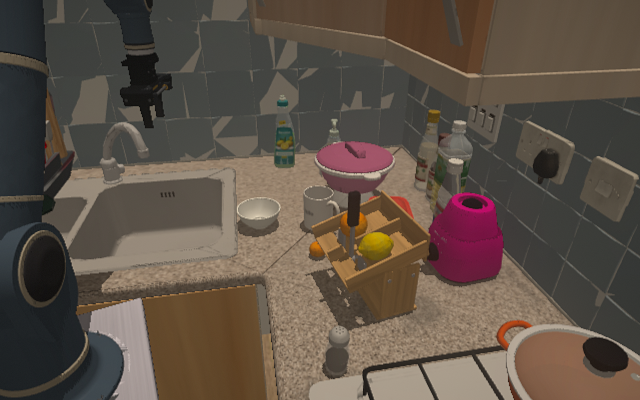

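Top view: two orange fruits. One at (340,183) is in the rack's left lane and is the larger; the one at (295,203) is smaller and loose on the worktop, a look-alike. The lemon is at (381,184), the bowl at (214,235), the mug at (242,176) and the salt at (423,246). I'll confirm with an enlarged crop.

```bash
python3 - <<'E'
import cv2
a=cv2.imread('pics/top0.png')[125:270,180:440]; cv2.imwrite('pics/topc.png',cv2.resize(a,None,fx=3,fy=3,interpolation=cv2.INTER_CUBIC))
a=cv2.imread('pics/side0.png')[170:330,230:440]; cv2.imwrite('pics/sidec.png',cv2.resize(a,None,fx=3.5,fy=3.5,interpolation=cv2.INTER_CUBIC))
E
```

```text
(no output)
```

View pics/topc.png

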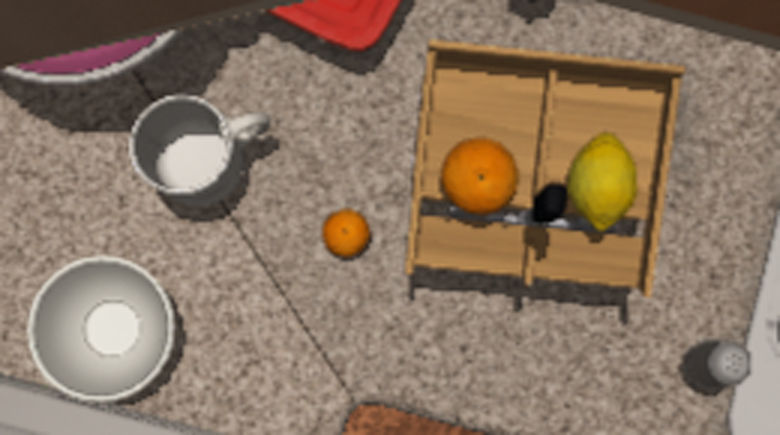

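View pics/sidec.png

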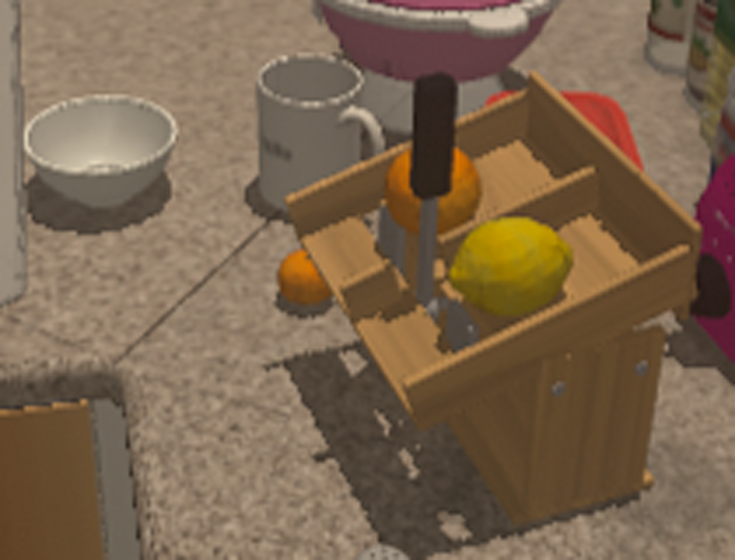

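```bash
cat > m.py <<'E'
from h import *
import pickle
cs=pickle.load(open('c0.pkl','rb'))
T=lambda u,v:(180+u/3,125+v/3); S=lambda u,v:(230+u/3.5,170+v/3.5)
def tri(a,b):
    o1,d1=ray(cs['top'],*T(*a));o2,d2=ray(cs['side'],*S(*b))
    k=np.linalg.lstsq(np.c_[d1,-d2],o2-o1,rcond=None)[0]
    p,q=o1+k[0]*d1,o2+k[1]*d2; return (p+q)/2,np.linalg.norm(p-q)
P={}
for n,a,b in [('toggle',(555,190),(436,76)),('backL',(430,43),(530,74)),('backR',(684,68),(699,230)),
 ('frontL',(409,272),(289,200)),('frontR',(648,293),(406,385)),('mand',(480,175),(434,188)),('lemon',(603,181),(512,266)),('bowlrim',(102,330),(101,143)),('small',(347,233),(305,277)),('mugrim',(184,151),(312,82))]:
    P[n],e=tri(a,b);print(n,P[n].round(4),round(e,4))
print('widths',np.linalg.norm(P['backL']-P['backR']),np.linalg.norm(P['frontL']-P['frontR']))
ydir=P['backL']-P['backR']+P['frontL']-P['frontR'];yaw=np.arctan2(-ydir[0],ydir[1])
xd=P['backL']+P['backR']-P['frontL']-P['frontR'];print('yaw',np.degrees(yaw),np.degrees(np.arctan2(xd[1],xd[0])),np.hypot(*xd[:2])/2)
R=np.array([[np.cos(yaw),-np.sin(yaw)],[np.sin(yaw),np.cos(yaw)]])
fm=(P['frontL']+P['frontR'])[:2]/2
print('origin tog',P['toggle'][:2],'from front',fm+R@[.045,0])
for o in(P['toggle'][:2],fm+R@[.045,0]): print('left_spot',o+R@[-.08,.045])
print('bowl rim z=.05',at_z(cs['top'],*T(102,330),.05)); print('salt top',at_z(cs['top'],*T(730,362),.09))
E
python3 m.py
```

```text
toggle [ 0.5518 -0.0161  0.2401] 0.0032
backL [0.6666 0.0643 0.1765] 0.0005
backR [ 0.6499 -0.1186  0.1769] 0.0006
frontL [0.5064 0.0774 0.1207] 0.0034
frontR [ 0.4898 -0.1017  0.1195] 0.0003
mand [0.5769 0.0256 0.1397] 0.0021
lemon [ 0.5725 -0.0652  0.1435] 0.0021
bowlrim [0.4637 0.3223 0.0408] 0.0047
small [0.5428 0.128  0.0194] 0.0009
mugrim [0.6026 0.25   0.0954] 0.0083
widths 0.18372624816750494 0.17992408085905565
yaw -5.259939997525555 -5.348329817638691 0.16084451578812078
origin tog [ 0.55181553 -0.0160652 ] from front [ 0.54289349 -0.01626884]
left_spot [0.47627775 0.03607926]
left_spot [0.46735572 0.03587562]
bowl rim z=.05 [0.46139637 0.32102954 0.05      ]
salt top [ 0.4380005  -0.17064791  0.09      ]
```

Both crops confirm it: the larger mandarin is in the left (+y) lane at about (0.577, 0.026, 0.140), and the lemon is in the right lane. The triangulated width, depth and toggle height match the given sizes. So the bowl goes to left_spot, at about (0.470, 0.036). I'll turn the tool's y to the rack's y and tilt its body back towards the robot to clear the rack.

```bash
cat > g.py <<'E'
import sys,numpy as np
from rig import ctrl
from scipy.spatial.transform import Rotation as Ro
# usage: g.py x y z [tilt]  -> tool-frame delta (cm) and rotvec error (deg)
yaw=np.radians(-5.3)
def target(tilt):
    y=np.array([-np.sin(yaw),np.cos(yaw),0]);z=np.array([0,0,-1.]);x=np.cross(y,z)
    return np.c_[x,y,z]@Ro.from_euler('y',-tilt,degrees=True).as_matrix()
s=ctrl.state();R=np.array(s['orientation']);p=np.array(s['tool_pos'])
a=[float(v) for v in sys.argv[1:]]
tilt=a[3] if len(a)>3 else 15
print('t',s['t'],'pos',p.round(4),'F',np.round(s['force'],1),'open',s['opening'])
print('delta cm',(R.T@(np.array(a[:3])-p)*100).round(2),'rot',np.degrees(Ro.from_matrix(R.T@target(tilt)).as_rotvec()).round(1))
E
python3 -m pendant '[{"rotation":[0,0,-6.2],"delta_pos":[0,0,0],"fingers":0.4},{"rotation":[0,0,-6.2],"delta_pos":[0,0,0],"fingers":0.4},{"rotation":[0,0,-6.2],"delta_pos":[0,0,0],"fingers":0.4},{"rotation":[0,-5,0],"delta_pos":[0,0,0],"fingers":0.4},{"rotation":[0,-5,0],"delta_pos":[0,0,0],"fingers":0.4},{"rotation":[0,-5,0],"delta_pos":[0,0,0],"fingers":0.4}]'
python3 g.py 0.467 0.377 0.12
python3 -c "
from m import *
for u,v in((297,260),(390,275),(230,262),(350,265)):print(at_z(cs['top'],u,v,0))
print(proj(cs['top'],[.468,.036,0]))"|tail -5
```

```text
t: 0.6
tool_pos: [0.2741, 0.6169, 0.2395]
orientation: [[-0.961, 0.094, 0.261], [0.09, 0.996, -0.024], [-0.262, 0.001, -0.965]]
force: [0.2, 0.1, -0.7]
opening: 0.647
grip_force: 0.0
t 0.6 pos [0.2741 0.6169 0.2395] F [ 0.2  0.1 -0.7] open 0.6467413050627409
delta cm [-17.56 -22.09  17.15] rot [ 0.   0.2 -0.1]
[0.40020948 0.12431061 0.        ]
[ 0.36335048 -0.10875333  0.        ]
[0.3949814  0.29078685 0.        ]
[ 0.38802462 -0.00839036  0.        ]
[332.32238826 232.9201144 ]
```

```bash
python3 -m pendant '[{"rotation":[0,0,0],"delta_pos":[-1.76,-2.21,1.72],"fingers":0.4},{"rotation":[0,0,0],"delta_pos":[-1.76,-2.21,1.72],"fingers":0.4},{"rotation":[0,0,0],"delta_pos":[-1.76,-2.21,1.72],"fingers":0.4},{"rotation":[0,0,0],"delta_pos":[-1.76,-2.21,1.72],"fingers":0.4},{"rotation":[0,0,0],"delta_pos":[-1.76,-2.21,1.72],"fingers":0.4},{"rotation":[0,0,0],"delta_pos":[-1.76,-2.21,1.72],"fingers":0.4},{"rotation":[0,0,0],"delta_pos":[-1.76,-2.21,1.72],"fingers":0.4},{"rotation":[0,0,0],"delta_pos":[-1.76,-2.21,1.72],"fingers":0.4},{"rotation":[0,0,0],"delta_pos":[-1.76,-2.21,1.72],"fingers":0.4},{"rotation":[0,0,0],"delta_pos":[-1.76,-2.21,1.72],"fingers":0.4},{"rotation":[0,0,0],"delta_pos":[0,0,0],"fingers":0.4},{"rotation":[0,0,0],"delta_pos":[0,0,0],"fingers":0.4}]' >/dev/null
python3 g.py 0.467 0.377 0.042
```

```text
t 1.6 pos [0.4675 0.3746 0.1179] F [-0.5  0.9  1.1] open 0.598481272720331
delta cm [2.02 0.26 7.31] rot [-0.2 -0.1 -0.2]
```

```bash
python3 -m pendant '[{"rotation":[0,0,0],"delta_pos":[0.4,0.05,1.46],"fingers":0.4},{"rotation":[0,0,0],"delta_pos":[0.4,0.05,1.46],"fingers":0.4},{"rotation":[0,0,0],"delta_pos":[0.4,0.05,1.46],"fingers":0.4},{"rotation":[0,0,0],"delta_pos":[0.4,0.05,1.46],"fingers":0.4},{"rotation":[0,0,0],"delta_pos":[0.4,0.05,1.46],"fingers":0.4},{"rotation":[0,0,0],"delta_pos":[0,0,0],"fingers":0.4},{"rotation":[0,0,0],"delta_pos":[0,0,0],"fingers":0.4}]'
python3 - <<'E'
from h import *
a=snap('side','s1')['color'][130:290,180:440]; cv2.imwrite('pics/s1c.png',cv2.resize(a,None,fx=3,fy=3,interpolation=cv2.INTER_CUBIC))
E
```

```text
t: 2.18
tool_pos: [0.4652, 0.3811, 0.0429]
orientation: [[-0.962, 0.09, 0.257], [0.087, 0.996, -0.024], [-0.258, -0.0, -0.966]]
force: [-0.2, 0.4, 0.2]
opening: 0.6
grip_force: 0.0
```

View pics/s1c.png

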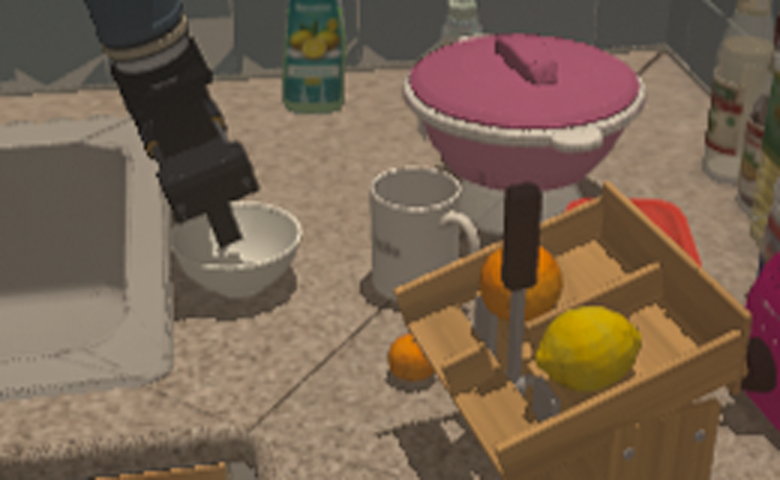

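The inner finger, at (230,238) in the crop, is inside the bowl, and the far wall stands between the fingers. Next: close and lift 35 mm.

```bash
python3 -m pendant '[{"rotation":[0,0,0],"delta_pos":[0,0,0],"fingers":1},{"rotation":[0,0,0],"delta_pos":[0,0,0],"fingers":1},{"rotation":[0,0,0],"delta_pos":[0,0,0],"fingers":1},{"rotation":[0,0,0],"delta_pos":[0,0,0],"fingers":1},{"rotation":[0,0,0],"delta_pos":[0,0,0],"fingers":1},{"rotation":[0,0,0],"delta_pos":[0,0,0],"fingers":1},{"rotation":[0,0,0],"delta_pos":[0,0,0],"fingers":1},{"rotation":[0,0,0],"delta_pos":[-0.18,0,-0.68],"fingers":1},{"rotation":[0,0,0],"delta_pos":[-0.18,0,-0.68],"fingers":1},{"rotation":[0,0,0],"delta_pos":[-0.18,0,-0.68],"fingers":1},{"rotation":[0,0,0],"delta_pos":[-0.18,0,-0.68],"fingers":1},{"rotation":[0,0,0],"delta_pos":[-0.18,0,-0.68],"fingers":1},{"rotation":[0,0,0],"delta_pos":[0,0,0],"fingers":1}]'
python3 g.py 0.43 0.097 0.078
python3 - <<'E'
from h import *
a=snap('side','s2')['color'][130:290,180:440]; cv2.imwrite('pics/s2c.png',cv2.resize(a,None,fx=3,fy=3,interpolation=cv2.INTER_CUBIC))
E
```

```text
t: 3.32
tool_pos: [0.4668, 0.3821, 0.0804]
orientation: [[-0.961, 0.091, 0.26], [0.089, 0.996, -0.019], [-0.261, 0.005, -0.965]]
force: [0.3, 0.6, -1.6]
opening: 0.039
grip_force: 29.9
t 3.3167 pos [0.4668 0.3821 0.0804] F [ 0.3  0.6 -1.6] open 0.03890745353150363
delta cm [  1.06 -28.73  -0.19] rot [0.3 0.1 0. ]
```

View pics/s2c.png

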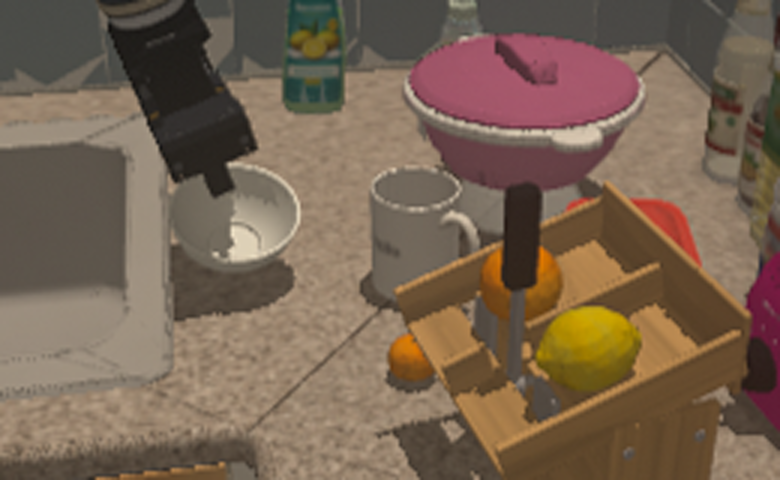

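```bash
python3 -m pendant '[{"rotation":[0,0,0],"delta_pos":[0.2,-1.5,0],"fingers":1},{"rotation":[0,0,0],"delta_pos":[0.2,-2.1,0],"fingers":1},{"rotation":[0,0,0],"delta_pos":[0.2,-2.1,0],"fingers":1},{"rotation":[0,0,0],"delta_pos":[0.2,-2.1,0],"fingers":1},{"rotation":[0,0,0],"delta_pos":[0.2,-2.1,0],"fingers":1},{"rotation":[0,0,0],"delta_pos":[0.1,-2.1,0],"fingers":1},{"rotation":[0,0,0],"delta_pos":[0,-2.1,0],"fingers":1},{"rotation":[0,0,0],"delta_pos":[0,-2.1,0],"fingers":1},{"rotation":[0,0,0],"delta_pos":[0,-2.1,0],"fingers":1},{"rotation":[0,0,0],"delta_pos":[0,-2.1,0],"fingers":1},{"rotation":[0,0,0],"delta_pos":[0,-2.1,0],"fingers":1},{"rotation":[0,0,0],"delta_pos":[0,-2.1,0],"fingers":1},{"rotation":[0,0,0],"delta_pos":[0,-2.1,0],"fingers":1},{"rotation":[0,0,0],"delta_pos":[0,-2.0,0],"fingers":1},{"rotation":[0,0,0],"delta_pos":[0,0,0],"fingers":1},{"rotation":[0,0,0],"delta_pos":[0,0,0],"fingers":1}]'
python3 g.py 0.468 0.093 0.070
python3 - <<'E'
from h import *
a=snap('side','s3')['color'][130:290,200:440]; cv2.imwrite('pics/s3c.png',cv2.resize(a,None,fx=3,fy=3,interpolation=cv2.INTER_CUBIC))
E
```

```text
t: 4.7
tool_pos: [0.4291, 0.0944, 0.0755]
orientation: [[-0.962, 0.094, 0.258], [0.091, 0.996, -0.024], [-0.259, 0.0, -0.966]]
force: [-0.4, -0.5, -1.4]
opening: 0.039
grip_force: 29.9
t 4.7 pos [0.4291 0.0944 0.0755] F [-0.4 -0.5 -1.4] open 0.03924736687522438
delta cm [-3.61  0.23  1.53] rot [-0.  -0.  -0.1]
```

View pics/s3c.png

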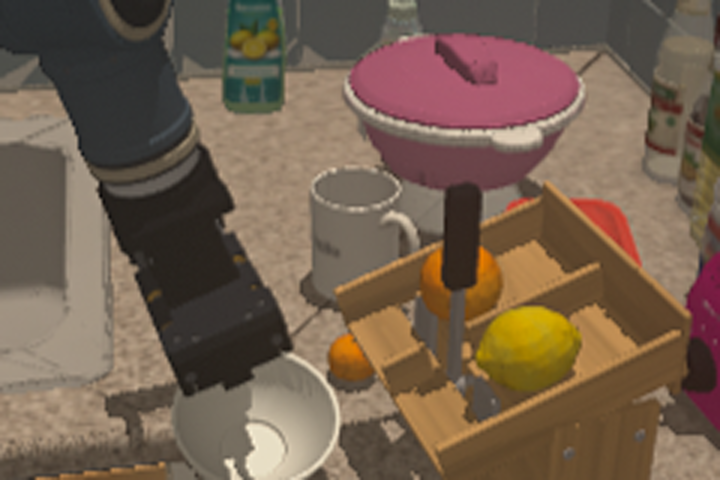

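The bowl is held at the rack's front left, clear of everything. Next: slide it 36 mm in under the lane and lower it.

```bash
python3 -m pendant '[{"rotation":[0,0,0],"delta_pos":[-0.54,0.02,0.28],"fingers":1},{"rotation":[0,0,0],"delta_pos":[-0.54,0.02,0.28],"fingers":1},{"rotation":[0,0,0],"delta_pos":[-0.54,0.02,0.28],"fingers":1},{"rotation":[0,0,0],"delta_pos":[-0.54,0.02,0.28],"fingers":1},{"rotation":[0,0,0],"delta_pos":[-0.54,0.02,0.28],"fingers":1},{"rotation":[0,0,0],"delta_pos":[-0.54,0.02,0.28],"fingers":1},{"rotation":[0,0,0],"delta_pos":[0.1,0,0.37],"fingers":1},{"rotation":[0,0,0],"delta_pos":[0.1,0,0.37],"fingers":1},{"rotation":[0,0,0],"delta_pos":[0.1,0,0.37],"fingers":1},{"rotation":[0,0,0],"delta_pos":[0.1,0,0.37],"fingers":1},{"rotation":[0,0,0],"delta_pos":[0.1,0,0.37],"fingers":1},{"rotation":[0,0,0],"delta_pos":[0.1,0,0.37],"fingers":1},{"rotation":[0,0,0],"delta_pos":[0,0,0],"fingers":1},{"rotation":[0,0,0],"delta_pos":[0,0,0],"fingers":1}]'
python3 g.py 0.465 0.093 0.044
```

```text
t: 5.92
tool_pos: [0.4713, 0.1014, 0.0488]
orientation: [[-0.959, 0.082, 0.273], [0.082, 0.997, -0.01], [-0.273, 0.013, -0.962]]
force: [-0.7, 13.4, 20.4]
opening: 0.102
grip_force: 41.0
t 5.9167 pos [0.4713 0.1014 0.0488] F [-0.7 13.4 20.4] open 0.10151500626573763
delta cm [ 0.66 -0.89  0.3 ] rot [0.9 0.8 0.4]
```

```bash
python3 -m pendant '[{"rotation":[0,0,0],"delta_pos":[-0.05,0,-0.15],"fingers":0.9},{"rotation":[0,0,0],"delta_pos":[0,0,0],"fingers":0.8},{"rotation":[0,0,0],"delta_pos":[0,0,0],"fingers":0.65},{"rotation":[0,0,0],"delta_pos":[0,0,0],"fingers":0.55},{"rotation":[0,0,0],"delta_pos":[0,0,0],"fingers":0.55},{"rotation":[0,0,0],"delta_pos":[0,0,0],"fingers":0.55},{"rotation":[0,0,0],"delta_pos":[0,0,0],"fingers":0.55}]'
python3 - <<'E'
from h import *
import pickle
cs={n:snap(n,n+'4') for n in('top','side')};pickle.dump(cs,open('c4.pkl','wb'))
A=cv2.resize(cs['top']['color'][150:310,260:420],None,fx=2.5,fy=2.5,interpolation=cv2.INTER_CUBIC)
B=cv2.resize(cs['side']['color'][180:340,200:360],None,fx=2.5,fy=2.5,interpolation=cv2.INTER_CUBIC)
cv2.imwrite('pics/b4.png',np.hstack([A,B]))
E
```

```text
t: 6.5
tool_pos: [0.4643, 0.0923, 0.0458]
orientation: [[-0.962, 0.093, 0.256], [0.09, 0.996, -0.025], [-0.258, -0.001, -0.966]]
force: [-0.8, -0.4, -0.5]
opening: 0.425
grip_force: 0.0
```

View pics/b4.png

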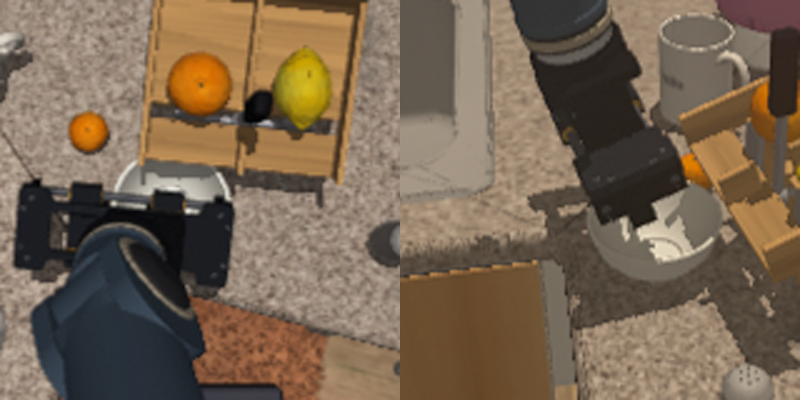

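The bowl stands upright, half under the left lane's end and released. The toggle, mandarin and lemon haven't moved. Next: retreat along the tool axis, then rise and straighten.

```bash
python3 -m pendant '[{"rotation":[0,0,0],"delta_pos":[0,0,-0.8],"fingers":0.55},{"rotation":[0,0,0],"delta_pos":[0,0,-1.5],"fingers":0.55},{"rotation":[0,0,0],"delta_pos":[0,0,-1.5],"fingers":0.55},{"rotation":[0,0,0],"delta_pos":[0,0,-2],"fingers":0.55},{"rotation":[0,0,0],"delta_pos":[0,0,-2],"fingers":1},{"rotation":[0,0,0],"delta_pos":[-0.5,0,-2.5],"fingers":1},{"rotation":[0,0,0],"delta_pos":[-0.7,0,-2.5],"fingers":1},{"rotation":[0,0,0],"delta_pos":[-0.7,0,-2.5],"fingers":1},{"rotation":[0,0,0],"delta_pos":[-0.7,0,-2.5],"fingers":1},{"rotation":[0,0,0],"delta_pos":[-0.7,0,-2.5],"fingers":1},{"rotation":[0,0,0],"delta_pos":[-0.7,0,-2.5],"fingers":1},{"rotation":[0,0,0],"delta_pos":[-0.7,0,-2.5],"fingers":1},{"rotation":[0,5,0],"delta_pos":[0,0,-2],"fingers":1},{"rotation":[0,5,0],"delta_pos":[0,0,0],"fingers":1},{"rotation":[0,5,0],"delta_pos":[0,0,0],"fingers":1},{"rotation":[0,0,0],"delta_pos":[0,0,0],"fingers":1}]'
python3 g.py 0.5436 -0.066 0.32 0
python3 - <<'E'
from h import *
import pickle
cs={n:snap(n,n+'5') for n in('top','side')};pickle.dump(cs,open('c5.pkl','wb'))
c=cs['side'];A=cv2.resize(cs['top']['color'][150:310,260:420],None,fx=2.5,fy=2.5,interpolation=cv2.INTER_CUBIC)
B=cv2.resize(cs['side']['color'][180:340,220:380],None,fx=2.5,fy=2.5,interpolation=cv2.INTER_CUBIC)
cv2.imwrite('pics/b5.png',np.hstack([A,B]))
E
```

```text
t: 7.93
tool_pos: [0.4417, 0.0948, 0.3229]
orientation: [[-0.996, 0.094, -0.0], [0.094, 0.996, 0.001], [0.0, 0.001, -1.0]]
force: [0.6, -0.1, 0.2]
opening: 0.002
grip_force: 0.0
t 7.9333 pos [0.4417 0.0948 0.3229] F [ 0.6 -0.1  0.2] open 0.0022506033400726743
delta cm [-11.66 -15.05   0.28] rot [ 0.  -0.  -0.1]
```

View pics/b5.png

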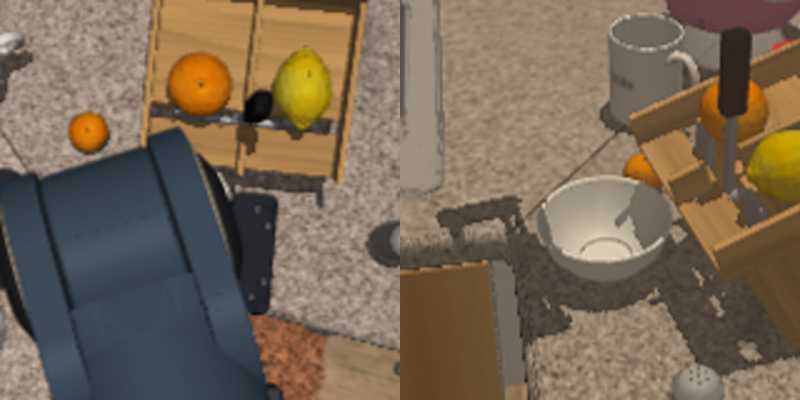

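```bash
python3 - <<'E'
from h import *
import pickle
c=pickle.load(open('c5.pkl','rb'))['side']
print(at_z(c,302.8,265.5,.05))
a=np.linspace(0,2*np.pi,9)
for ctr in((.462,.036),(.458,.036)):
  print([ (proj(c,[ctr[0]+.058*np.cos(t),ctr[1]+.058*np.sin(t),.05])*2.5-[550-400,450]).round().tolist() for t in a[:-1]])
E
python3 -m pendant '[{"rotation":[0,0,0],"delta_pos":[-1.46,-1.88,0],"fingers":1},{"rotation":[0,0,0],"delta_pos":[-1.46,-1.88,0],"fingers":1},{"rotation":[0,0,0],"delta_pos":[-1.46,-1.88,0],"fingers":1},{"rotation":[0,0,0],"delta_pos":[-1.46,-1.88,0],"fingers":1},{"rotation":[0,0,0],"delta_pos":[-1.46,-1.88,0],"fingers":1},{"rotation":[0,0,0],"delta_pos":[-1.46,-1.88,0],"fingers":1},{"rotation":[0,0,0],"delta_pos":[-1.46,-1.88,0],"fingers":1},{"rotation":[0,0,0],"delta_pos":[-1.46,-1.88,0],"fingers":1},{"rotation":[0,0,0],"delta_pos":[0,0,0],"fingers":1},{"rotation":[0,0,0],"delta_pos":[0,0,2],"fingers":1},{"rotation":[0,0,0],"delta_pos":[0,0,2],"fingers":1},{"rotation":[0,0,0],"delta_pos":[0,0,2],"fingers":1},{"rotation":[0,0,0],"delta_pos":[0,0,2],"fingers":1},{"rotation":[0,0,0],"delta_pos":[0,0,1.5],"fingers":1},{"rotation":[0,0,0],"delta_pos":[0,0,1.5],"fingers":1},{"rotation":[0,0,0],"delta_pos":[0,0,0],"fingers":1}]'
python3 g.py 0.554 0.047 0.212 0
python3 - <<'E'
from h import *
c=snap('side','side6')
cv2.imwrite('pics/b6.png',cv2.resize(c['color'][130:300,260:440],None,fx=3,fy=3,interpolation=cv2.INTER_CUBIC))
E
```

```text
[0.4723524 0.0499603 0.05     ]
[[665.0, 208.0], [627.0, 187.0], [576.0, 189.0], [539.0, 212.0], [537.0, 246.0], [575.0, 271.0], [632.0, 269.0], [669.0, 242.0]]
[[661.0, 209.0], [622.0, 188.0], [572.0, 190.0], [534.0, 213.0], [532.0, 248.0], [571.0, 272.0], [627.0, 270.0], [664.0, 243.0]]
t: 9.37
tool_pos: [0.5389, -0.0638, 0.2093]
orientation: [[-0.996, 0.091, -0.006], [0.091, 0.996, 0.001], [0.006, 0.0, -1.0]]
force: [-0.4, 0.9, -1.1]
opening: 0.006
grip_force: 0.0
t 9.3667 pos [ 0.5389 -0.0638  0.2093] F [-0.4  0.9 -1.1] open 0.006041244161823949
delta cm [-0.49 11.18 -0.27] rot [ 0.  -0.3  0.1]
```

View pics/b6.png

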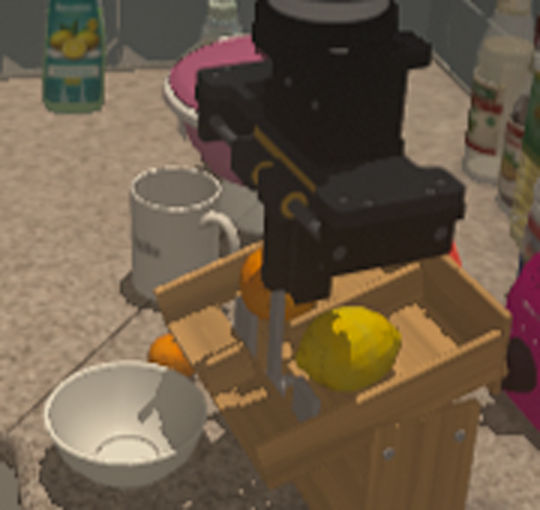

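The finger is beside the handle on its right and clear of the lemon; the bowl is at about (0.47, 0.045). Next: push 116 mm to the left and hold for about a second.

```bash
python3 -m pendant '[{"rotation":[0,0,0],"delta_pos":[-0.25,0.6,0],"fingers":1},{"rotation":[0,0,0],"delta_pos":[-0.25,1,0],"fingers":1},{"rotation":[0,0,0],"delta_pos":[0,1,0],"fingers":1},{"rotation":[0,0,0],"delta_pos":[0,1,0],"fingers":1},{"rotation":[0,0,0],"delta_pos":[0,1,0],"fingers":1},{"rotation":[0,0,0],"delta_pos":[0,1,0],"fingers":1},{"rotation":[0,0,0],"delta_pos":[0,1,0],"fingers":1},{"rotation":[0,0,0],"delta_pos":[0,1,0],"fingers":1},{"rotation":[0,0,0],"delta_pos":[0,1,0],"fingers":1},{"rotation":[0,0,0],"delta_pos":[0,1,0],"fingers":1},{"rotation":[0,0,0],"delta_pos":[0,1,0],"fingers":1},{"rotation":[0,0,0],"delta_pos":[0,1,0],"fingers":1},{"rotation":[0,0,0],"delta_pos":[0,0,0],"fingers":1},{"rotation":[0,0,0],"delta_pos":[0,0,0],"fingers":1},{"rotation":[0,0,0],"delta_pos":[0,0,0],"fingers":1},{"rotation":[0,0,0],"delta_pos":[0,0,0],"fingers":1},{"rotation":[0,0,0],"delta_pos":[0,0,0],"fingers":1},{"rotation":[0,0,0],"delta_pos":[0,0,0],"fingers":1},{"rotation":[0,0,0],"delta_pos":[0,0,0],"fingers":1},{"rotation":[0,0,0],"delta_pos":[0,0,0],"fingers":1}]'
python3 -m pendant '[{"rotation":[0,0,0],"delta_pos":[0,0,0],"fingers":1},{"rotation":[0,0,0],"delta_pos":[0,0,0],"fingers":1},{"rotation":[0,0,0],"delta_pos":[0,0,0],"fingers":1},{"rotation":[0,0,0],"delta_pos":[0,0,0],"fingers":1}]' | grep -E 'pos|force'
python3 - <<'E'
from h import *
c=snap('side','side7')
cv2.imwrite('pics/b7.png',cv2.resize(c['color'][130:300,260:440],None,fx=3,fy=3,interpolation=cv2.INTER_CUBIC))
E
```

```text
t: 11.08
tool_pos: [0.5567, 0.0391, 0.212]
orientation: [[-0.995, 0.099, -0.004], [0.099, 0.995, -0.014], [0.003, -0.015, -1.0]]
force: [-3.3, -22.6, 4.4]
opening: 0.004
grip_force: 10.2
tool_pos: [0.5567, 0.0392, 0.212]
force: [-3.3, -21.3, 3.5]
grip_force: 10.2
```

View pics/b7.png

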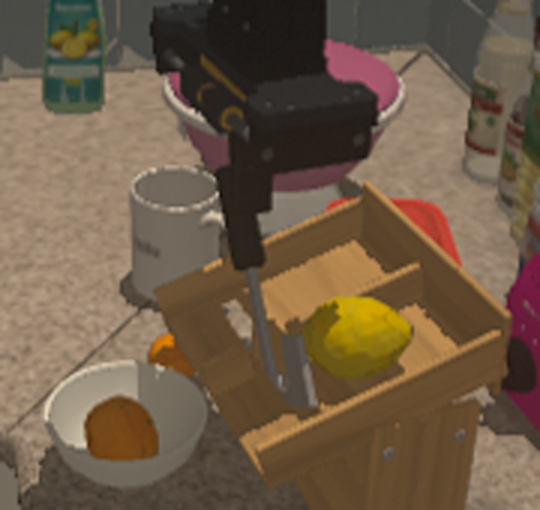

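The toggle is fully over, the mandarin lies in the bowl at (122,430) in the crop, and the lemon is still in its lane. Next: ease back, then rise clear.

```bash
python3 -m pendant '[{"rotation":[0,0,0],"delta_pos":[0,-1,0],"fingers":1},{"rotation":[0,0,0],"delta_pos":[0,-1,0],"fingers":1},{"rotation":[0,0,0],"delta_pos":[0,-1,0],"fingers":1},{"rotation":[0,0,0],"delta_pos":[0,-1,0],"fingers":1},{"rotation":[0,0,0],"delta_pos":[0,-1,0],"fingers":1},{"rotation":[0,0,0],"delta_pos":[0,-1,0],"fingers":1},{"rotation":[0,0,0],"delta_pos":[0,-1,0],"fingers":1},{"rotation":[0,0,0],"delta_pos":[0,-1,0],"fingers":1},{"rotation":[0,0,0],"delta_pos":[0,-1,0],"fingers":1},{"rotation":[0,0,0],"delta_pos":[0,-1,0],"fingers":1},{"rotation":[0,0,0],"delta_pos":[0,-1,0],"fingers":1},{"rotation":[0,0,0],"delta_pos":[0,-1,0],"fingers":1},{"rotation":[0,0,0],"delta_pos":[0,0,0],"fingers":1},{"rotation":[0,0,0],"delta_pos":[0,0,-2],"fingers":1},{"rotation":[0,0,0],"delta_pos":[0,0,-3],"fingers":1},{"rotation":[0,0,0],"delta_pos":[0,0,-3],"fingers":1},{"rotation":[0,0,0],"delta_pos":[0,0,-3],"fingers":1},{"rotation":[0,0,0],"delta_pos":[0,0,0],"fingers":1},{"rotation":[0,0,0],"delta_pos":[0,0,0],"fingers":1},{"rotation":[0,0,0],"delta_pos":[0,0,0],"fingers":1}]'
python3 - <<'E'
from h import *
c=snap('side','side8')
cv2.imwrite('pics/b8.png',cv2.resize(c['color'][130:300,260:440],None,fx=3,fy=3,interpolation=cv2.INTER_CUBIC))
E
```

```text
t: 13.13
tool_pos: [0.5463, -0.0692, 0.3215]
orientation: [[-0.996, 0.092, -0.001], [0.092, 0.996, 0.0], [0.001, 0.0, -1.0]]
force: [1.0, 0.2, -0.6]
opening: 0.003
grip_force: 0.0
```

View pics/b8.png

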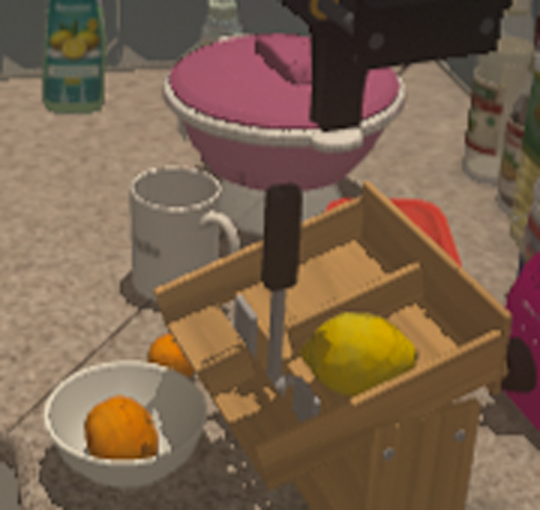

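The toggle is upright again at (281,235) in the crop, the mandarin is in the bowl, the lemon is in its lane, and the arm touches nothing. I'm handing in.

```bash
python3 -c "
from rig import ctrl
print(ctrl.sign_off())"
```

```text
the job is handed in; nothing more can be done
None
```

The job is handed in, though no verdict came back: the last picture shows the mandarin in the bowl under the left lane, the toggle upright again, the lemon in its lane and the mug in place; the salt shaker was out of that crop, but the arm never went near it.

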